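Start the jack bolt in its nut plate

ROBOT

A 6-joint arm with a two-finger parallel gripper is mounted at the origin on the work surface. World frame = base frame: x ahead of the robot, y to its left, z up, the work surface at z = 0. Lengths are in mm, angles in rad, forces in N, time in s.
With the tool pointing down it reaches from about 275 to 1000 mm from the base axis. Payload 8.4 kg.
Tool frame: the origin (TCP) lies midway between the tips of the shut fingers; the grasp point (between the pads) lies behind it (r.pinch_z is the z of the grasp point in the tool frame, in mm); z points along the fingers, y is the direction in which the jaws open and shut (so a half turn about z gives the same grasp; the last joint's range is limited). The gripper opens to 85 mm and grips with 20 to 120 N. Pads are 22 mm wide; open, the fingers measure 114 mm over their backs; the gripper's body (76 mm by 85 mm) begins 54 mm behind the grasp point. The pads swing forward as they close: fully open they stand 13 mm farther back than shut.
Start: joints at [-1.247, 0.353, 1.633, -0, 1.155, -0.002], TCP at [200.04, -592.125, 208.681] pointing down, gripper open.
Joint ranges: [-2.63, 2.63], [-0.92, 2.1], [0.06, 2.66], [-1.3, 4.44], [0, 2.69], [-3.02, 3.02]. Speed limits (rad/s): [2.22, 2.22, 2.79, 3.14, 3.14, 3.14].

INTERFACE

Orientations are given as [roll, pitch, yaw] about the fixed x, y, z axes, in that order (R = Rz(yaw) Ry(pitch) Rx(roll)).
In Python, from rig import r, optics, ticket gives the robot as it stands.
- The arm moves only by the shell command python3 -m jog 'ROWS' [FORCE]. ROWS is text: rows parted by semicolons, each of 7 numbers parted by spaces: the closure in counts, from 0 (fully open) to 255 (shut), then the shift along the tool's x, y, z in mm, then the turn, a rotation vector about the tool's x, y, z in degrees. A call has 1 to 5 rows; each row shifts and turns the pose as measured when the row begins, along the tool's axes as they then stand; what a row does not reach is not made up. A row lasts 1/12 s, in which the tool goes at most 41.7 mm and 7.16 degrees, less where a joint would pass 70% of its speed; a pose out of reach is approached as far as the arm can. A call with a gripper value outside its range is refused whole. The fingers move at their own pace and stop on an object; FORCE is the grip in N (left out, the last holds). Time passes only in rows, so rows that do not move let the fingers close. It gives the time, the measured TCP pose, the force and the opening at its end, in the units of the state.
- r.sense(): the state, without advancing time (a new reading comes with each control period).
- optics.grab_frame(name): name is "scene" or "side" or "wrist"; returns the picture (420x560x3 uint8, red, green, blue); there is no depth.
- optics.camera_info(name): a dict with "fx", "fy", "cx", "cy" (pixels), "world_from_camera" (4x4, takes a point from camera to world coordinates). Camera axes: x right, y down, z forward; pixel columns grow to the right and rows downward; lengths in mm; the calibration is good to about 2 mm. A picture is of the moment at which its call begins: read the wrist's pose just before it. camera_info takes no time and is no camera call; for the wrist camera it gives the pose at the moment of the call.
- ticket.sign_off(): hands the job in, once; it reports no verdict.
The state is a dict: "clock": time; "qpos": joint angles; "qvel": joint speeds; "joint_efforts": joint torques, N m; "eef_pos": TCP position; "tcp_rot": TCP orientation; "contact_force": force on the tool from outside, world axes, zero at the start; "wrist_torque": the same for the moment, N m; "opening": opening from 0.0 (shut) to 1.0 (fully open).
Only numpy, scipy, OpenCV 4.12 (cv2) and the standard library are available. Lean on these libraries where they do the work, as an engineer would, in place of code of your own. Each camera call takes 0.05 s, during which the arm holds its last target.

TASK

On the small plywood stand a big hex-headed jack bolt rests on top of the thread of its nut plate. Take the crank by its upright black grip and turn the bolt backward (counter-clockwise from above) until you notice it drop into the thread start, then turn it forward (clockwise) one full turn from there, to within a fifth of a turn, and finish still holding the grip there: do not let go, because the crank springs back. Leave the nuts, tools and other loose things where they lie.

Things in the scene. Friction and masses are not known exactly. Their poses are not given: they have to be found in the camera images.
- bolt_axis (a point): point on the upright axis of bolt and crank, 96 mm above the table, at the top face of the crank's round dark steel hub (72 mm across). The stand's plywood board (170 x 150 x 18 mm, fixed to the table) is centred below it; under the hub are a guide ring on two pillars and a round nut plate with a threaded boss
- crank_grip: upright black grip of the crank, 25 mm across, 56 mm high, origin at its centre 132 mm above the table and 70 mm from the bolt axis. It spins freely on its pin, so it can be pinched from above and led round the circle without turning the gripper. The crank arm's top is 95 mm above the table; grip and arm never rise or sink
- crank (a joint): angle of the crank, rad, positive = forward = clockwise seen from above; stops at -3.5 and 9.5; starts between 1.3 and 2.6. The hidden thread start lies 0.6 to 3.3 rad backward of the starting angle. Friction about 0.04 N m; a weak spring (0.012 N m/rad) pulls towards 0, so beyond about 3.5 it unwinds when let go
- jack_bolt (a joint): height of the bolt, m, up positive, 0 at the very top of the thread. The bolt (about 0.6 kg) turns with the crank and slides freely through the hub by its weight. Pitch 8 mm: sinks 8 mm a turn forward, rises 8 mm a turn backward, but turned backward over the thread start it drops at once from 0 to -0.008. One turn forward from the drop: -0.016
- bolt_top (a point): centre of the flat top of the bolt's steel hex head (47 mm over corners); it rises and sinks with the bolt: 20 mm above the hub's top face at bolt height 0, 12 mm just after the drop, 4 mm after one turn forward from it
- nut_a_mid (a point): loose square steel nut, 36 x 36 x 16 mm, lying beside the stand; bystander; point at its centre
- nut_b_mid (a point): another square nut, the same; point at its centre
- washer_mid (a point): steel washer, 44 mm across, 5 mm thick; bystander; point at its centre
- wrench_mid (a point): steel open-ended wrench, 180 mm long, lying flat; bystander; point at its centre
- spare_bolt_mid (a point): ordinary hex bolt standing on its head, 78 mm high, head 32 mm across; bystander; point at its centre
- bottle_mid (a point): clear drinks bottle with a white cap, 66 mm across, 190 mm high; bystander; point at its centre
- tape_mid (a point): roll of paper tape, 90 mm across, 30 mm high; bystander; point at its centre
Things that resemble listed ones, but are neither listed nor needed, are in the scene too. Leave any red or turquoise look-alike of the part that bears bolt_axis alone.

How it is judged:
By the outcome, as a careful person would: the job done as asked, in the order asked, and still so for the second after the job is handed in, while the arm keeps its last pose, push and grip.
It also fails if it takes over 54 s, if anything falls off the work surface, if the arm or the gripper's body presses on something with over 40 N, if the wrist force passes 120 N, or if a joint passes its speed limit or range.

## Working session

There is one attempt and no reset: what is moved stays moved. The work goes in short steps, Python scripts to look and compute and a shell command to move; the robot and the scene stay as the last step left them, time stands still between calls to the robot, and variables do not carry over. Pictures are saved under pics/ and viewed, and the job is handed in when it is done.

```bash
mkdir -p pics; ls; python3 - <<'E'
from rig import r, optics, ticket
import cv2
print(r.sense()); print(r.pinch_z)
for n in("scene","side"):
    im=optics.grab_frame(n); cv2.imwrite(f"pics/{n}0.png",im[:,:,::-1])
    print(n,optics.camera_info(n))
E
```

```text
pics
{'clock': 0.0, 'qpos': array([-1.24739066e+00,  3.53640708e-01,  1.63414598e+00,  4.83101183e-06,
        1.15518892e+00, -2.46098568e-03]), 'qvel': array([-1.49946728e-03,  1.87001904e-05, -1.48030929e-04, -4.82122092e-04,
        6.09025633e-05,  2.42794141e-04]), 'joint_efforts': array([ 2.08784641e-04, -6.05257630e+01, -3.42069054e+01,  1.89215342e-05,
        9.38325509e-03, -4.09258257e-05]), 'eef_pos': array([ 199.88448491, -591.63642308,  207.96127658]), 'tcp_rot': array([-3.14020971e+00, -7.82047512e-06,  3.25864691e-01]), 'contact_force': array([ 0.30982925, -0.26008891,  0.13026246]), 'wrist_torque': array([-0.06572709, -0.02967564, -0.00767535]), 'opening': 0.9980618298557364}
-18.700000000000003
scene {'fx': 478.57176725518065, 'fy': 478.57176725518065, 'cx': 272.34278085379606, 'cy': 201.32893952146566, 'world_from_camera': array([[-8.02363901e-01,  4.58127865e-01, -3.82532390e-01,
         9.23184511e+02],
       [ 5.96571199e-01,  6.34677333e-01, -4.91210228e-01,
         5.29451304e+02],
       [ 1.77475441e-02, -6.22337161e-01, -7.82548070e-01,
         1.07754938e+03],
       [ 0.00000000e+00,  0.00000000e+00,  0.00000000e+00,
         1.00000000e+00]])}
side {'fx': 494.3316358163974, 'fy': 494.3316358163974, 'cx': 277.0195210527544, 'cy': 216.20385316385784, 'world_from_camera': array([[-9.09479185e-01, -2.44787139e-01,  3.36045933e-01,
        -6.82931798e+00],
       [-4.15748820e-01,  5.36904014e-01, -7.34089231e-01,
         9.66854836e+02],
       [-7.28807745e-04, -8.07349575e-01, -5.90072989e-01,
         9.52596207e+02],
       [ 0.00000000e+00,  0.00000000e+00,  0.00000000e+00,
         1.00000000e+00]])}
```

View pics/scene0.png

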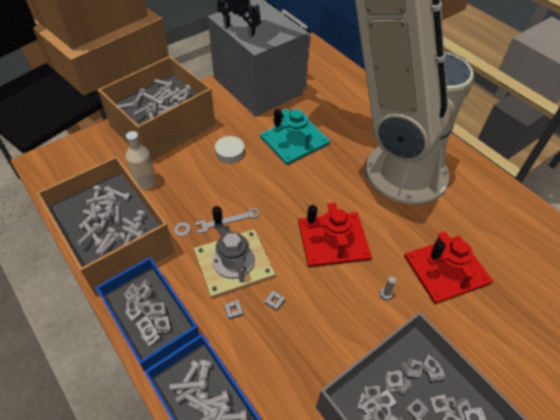

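View pics/side0.png

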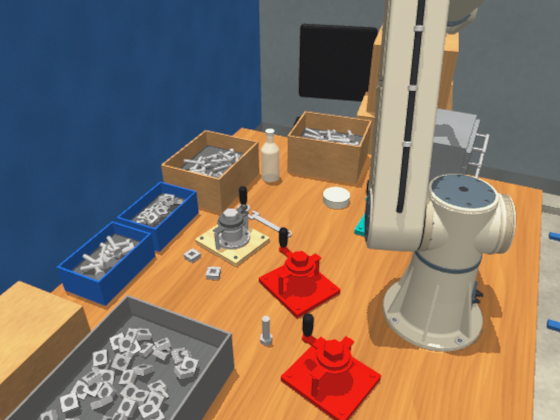

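The candidate stands in the scene view are plywood (235,258), red (335,235), red (448,262) and turquoise (295,135). Only the one at (235,258) has a plywood board and a dark steel hub. I'll confirm it in enlarged crops.

```bash
python3 - <<'E'
import cv2,numpy as np
a=cv2.imread("pics/scene0.png")[190:310,170:300]; b=cv2.imread("pics/side0.png")[170:270,180:310]
a=cv2.resize(a,(400,369),interpolation=cv2.INTER_CUBIC); b=cv2.resize(b,(400,308),interpolation=cv2.INTER_CUBIC)
b=cv2.copyMakeBorder(b,0,61,0,0,0)
cv2.imwrite("pics/crop0.png",np.hstack([a,b]))
E
```

```text
(no output)
```

View pics/crop0.png

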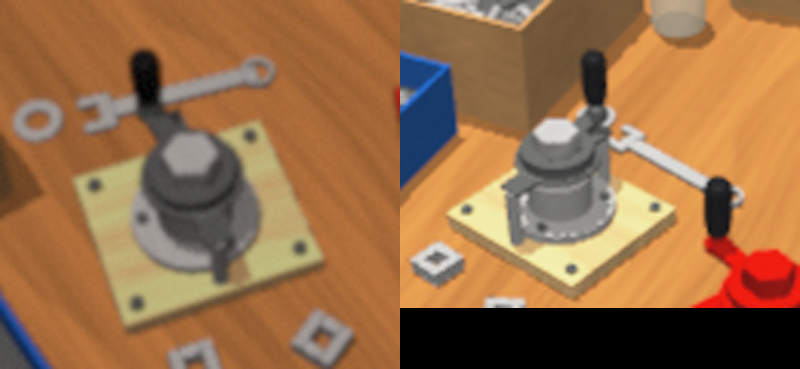

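```bash
cat > h.py <<'E'
from rig import r, optics, ticket
import numpy as np, cv2
def ray(n,u,v,ci=None):
    c=ci or optics.camera_info(n); T=c["world_from_camera"]
    d=T[:3,:3]@np.array([(u-c["cx"])/c["fx"],(v-c["cy"])/c["fy"],1]); return T[:3,3],d/np.linalg.norm(d)
def atz(n,u,v,z,ci=None):
    o,d=ray(n,u,v,ci); return o+d*(z-o[2])/d[2]
def tri(*obs):
    A=0;b=0
    for n,u,v in obs:
        o,d=ray(n,u,v); P=np.eye(3)-np.outer(d,d); A=A+P; b=b+P@o
    return np.linalg.solve(A,b)
def proj(n,p,ci=None):
    c=ci or optics.camera_info(n); q=np.linalg.inv(c["world_from_camera"])@np.r_[p,1]
    return np.array([c["fx"]*q[0]/q[2]+c["cx"],c["fy"]*q[1]/q[2]+c["cy"]])
E
python3 - <<'E'
from h import *
np.set_printoptions(precision=1,suppress=True)
g=[("scene",217.8,216),("side",243,196)];t=[("scene",231.7,239.4),("side",231,213.2)]
print("grip",tri(*g),[atz(*x,132) for x in g]); print("bolt",tri(*t),[atz(*x,116) for x in t])
B=np.array([(x[0],x[1]) for x in [(0,0)]])
# board centre from corners in scene crop (top z=18)
c=[(74,178),(258,122),(325,262),(127,328)]
P=[atz("scene",170+u/3.077,190+v/3.077,18) for u,v in c]; print(np.array(P),np.mean(P,0))
E
```

```text
grip [ 596.5 -107.   130.2] [array([ 597.2, -105.6,  132. ]), array([ 595.2, -104.8,  132. ])]
bolt [601.1 -40.1 110.2] [array([602.6, -37.4, 116. ]), array([596.8, -32.1, 116. ])]
[[ 664.2 -130.8   18. ]
 [ 504.   -86.5   18. ]
 [ 540.4   60.    18. ]
 [ 702.9   15.3   18. ]] [602.9 -35.5  18. ]
```

```bash
python3 - <<'E'
from h import *
np.set_printoptions(precision=1,suppress=True)
print("bottle",tri(("scene",132,135),("side",270,133)),atz("scene",147,183,0))
print(atz("scene",213,103,20), "tape",atz("scene",230,149,30))
s=r.sense();print(s["eef_pos"])
d=np.array([596.5,-106])-s["eef_pos"][:2];y=.3259
print("tool",d@[np.cos(y),np.sin(y)],d@[np.sin(y),-np.cos(y)], "world",d)
E
```

```text
bottle [ 656.1 -428.7  181.9] [ 655.1 -418.8    0. ]
[ 316.  -590.4   20. ] tape [ 394.1 -367.9   30. ]
[ 199.9 -591.7  208. ]
tool 531.2533827593454 -333.14359757252623 world [396.6 485.7]
```

```bash
python3 -m jog '0 0 0 -10 0 0 6.2; 0 0 0 -10 0 0 6.2; 0 0 0 -10 0 0 6.2; 0 22 -27 -2 0 0 0; 0 22 -27 0 0 0 0'; python3 -m jog '0 24 -30 0 0 0 0; 0 24 -30 0 0 0 0; 0 24 -30 0 0 0 0; 0 24 -30 0 0 0 0; 0 24 -30 0 0 0 0'
```

```text
clock: 0.52
eef_pos: [241.5, -539.4, 238.2]
tcp_rot: [-3.137, 0.003, -0.02]
contact_force: [0.0, 0.2, 0.4]
opening: 1.0
clock: 0.93
eef_pos: [367.0, -386.1, 237.4]
tcp_rot: [-3.136, 0.004, -0.026]
contact_force: [1.5, -0.5, 0.3]
opening: 1.001
```

```bash
python3 -m jog '0 24 -30 0 0 0 0; 0 24 -30 0 0 0 0; 0 24 -30 0 0 0 0; 0 24 -30 0 0 0 0; 0 24 -30 0 0 0 0'
```

```text
clock: 1.35
eef_pos: [494.5, -230.3, 236.9]
tcp_rot: [-3.136, 0.006, -0.027]
contact_force: [-0.1, -0.3, 0.4]
opening: 1.002
```

```bash
python3 -m jog '0 25 -30 0 0 0 0; 0 25 -30 0 0 0 0; 0 25 -30 0 0 0 0; 0 20 -25 0 0 0 -1.5; 0 0 0 0 0 0 0'; python3 - <<'E'
from h import *
np.set_printoptions(precision=1,suppress=True)
s=r.sense();print(s["eef_pos"],s["tcp_rot"],s["contact_force"])
ci=optics.camera_info("wrist");im=optics.grab_frame("wrist"); cv2.imwrite("pics/w1.png",im[:,:,::-1]); print(ci)
print(proj("wrist",[596.5,-106,160],ci),proj("wrist",[602,-36,116],ci))
E
```

```text
clock: 1.77
eef_pos: [599.2, -105.2, 235.8]
tcp_rot: [-3.134, 0.005, 0.005]
contact_force: [0.1, -0.5, -0.4]
opening: 0.997
[ 599.2 -105.2  235.8] [-3.1  0.   0. ] [ 0.1 -0.5 -0.4]
{'fx': 314.4368149216555, 'fy': 314.4368149216555, 'cx': 281.9166448935036, 'cy': 200.82847988257544, 'world_from_camera': array([[   0. ,   -0.9,   -0.3,  683.5],
       [  -1. ,   -0. ,    0. , -105.5],
       [  -0. ,    0.3,   -0.9,  399.5],
       [   0. ,    0. ,    0. ,    1. ]])}
[284.5 205.9] [209.9 183.9]
```

View pics/w1.png

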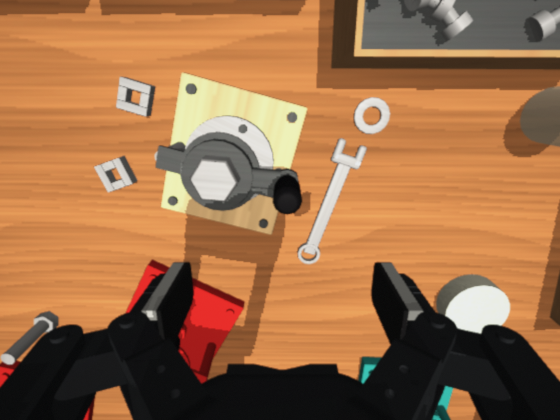

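```bash
python3 - <<'E'
import cv2
a=cv2.imread("pics/w1.png")[110:230,140:320]; cv2.imwrite("pics/w1c.png",cv2.resize(a,(720,480),interpolation=cv2.INTER_CUBIC))
E
```

```text
(no output)
```

View pics/w1c.png

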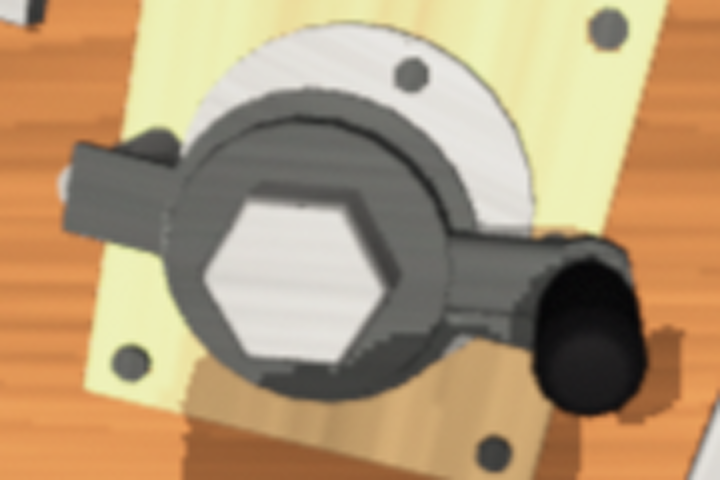

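```bash
python3 - <<'E'
from h import *
np.set_printoptions(precision=1,suppress=True)
s=r.sense();print(s["eef_pos"])
print("hub",atz("wrist",216.5,175,96),"bolt",atz("wrist",214,179.3,116),"grip",atz("wrist",288,199.3,160))
E
```

```text
[ 597.5 -106.8  235.5]
hub [603.9 -40.1  96. ] bolt [604.9 -41.9 116. ] grip [ 600.6 -110.4  160. ]
```

```bash
python3 -m jog '0 1 0 25 0 0 0; 0 1 0 25 0 0 0; 0 0 0 0 0 0 0'; python3 - <<'E'
from h import *
np.set_printoptions(precision=1,suppress=True)
s=r.sense();print(s["eef_pos"],s["tcp_rot"],s["contact_force"])
ci=optics.camera_info("wrist");im=optics.grab_frame("wrist"); cv2.imwrite("pics/w2.png",im[:,:,::-1])
np.save("ci2.npy",ci,allow_pickle=True)
print(proj("wrist",s["eef_pos"],ci),proj("wrist",[599.5,-107.5,160],ci))
E
```

```text
clock: 2.07
eef_pos: [598.9, -107.0, 184.7]
tcp_rot: [-3.136, 0.006, 0.005]
contact_force: [-0.1, -0.1, -0.2]
opening: 0.999
[ 598.9 -107.   184.7] [-3.1  0.   0. ] [-0.1 -0.1 -0.2]
[283.1 246.2] [284.  227.9]
```

View pics/w2.png

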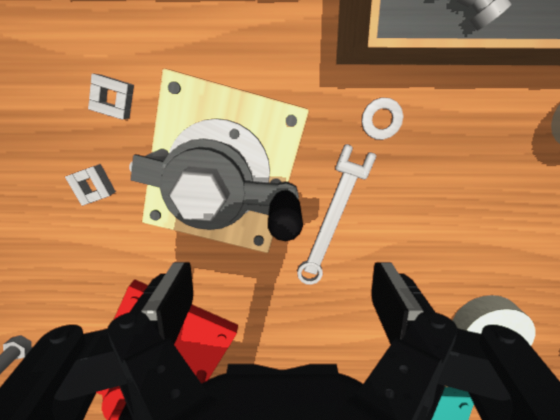

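```bash
python3 -m jog '0 1 1 25 0 0 0; 0 1 0 25 0 0 0; 0 0 0 17 0 0 0; 0 0 0 0 0 0 0'; python3 - <<'E'
from h import *
np.set_printoptions(precision=1,suppress=True)
s=r.sense();print(s["eef_pos"],s["tcp_rot"],s["contact_force"])
im=optics.grab_frame("wrist"); im2=optics.grab_frame("scene")[130:310,130:370]
cv2.imwrite("pics/w3.png",np.hstack([cv2.resize(im,(400,300)),cv2.resize(im2,(400,300))])[:,:,::-1])
E
```

```text
clock: 2.45
eef_pos: [602.6, -112.0, 124.1]
tcp_rot: [-3.138, -0.001, 0.001]
contact_force: [-0.1, -0.4, -0.3]
opening: 1.0
[ 602.6 -112.   124.1] [-3.1 -0.   0. ] [-0.1 -0.4 -0.3]
```

View pics/w3.png

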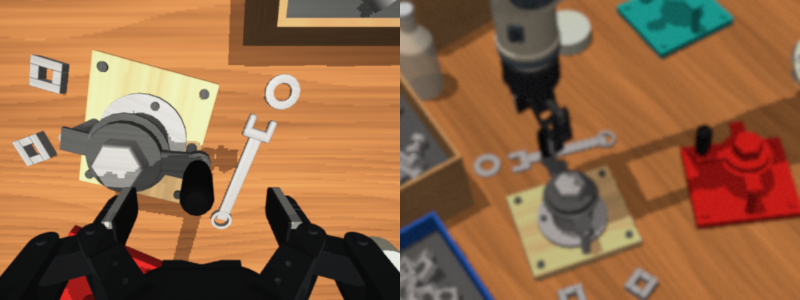

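```bash
python3 -m jog '255 0 -1 4 0 0 0; 255 0 0 0 0 0 0; 255 0 0 0 0 0 0; 255 0 0 0 0 0 0; 255 0 0 0 0 0 0' 50;  python3 -m jog '255 0 0 0 0 0 0; 255 0 0 0 0 0 0'; python3 - <<'E'
from h import *
np.set_printoptions(precision=1,suppress=True)
s=r.sense();print(s["eef_pos"],s["tcp_rot"],s["contact_force"],s["opening"])
im=optics.grab_frame("wrist"); im2=optics.grab_frame("scene")[190:310,150:310]
cv2.imwrite("pics/w4.png",np.hstack([cv2.resize(im,(400,300)),cv2.resize(im2,(400,300))])[:,:,::-1])
E
```

```text
clock: 2.97
eef_pos: [608.0, -111.9, 129.8]
tcp_rot: [-3.139, -0.014, -0.001]
contact_force: [4.5, 24.5, 1.7]
opening: 0.299
clock: 3.13
eef_pos: [609.4, -109.4, 131.1]
tcp_rot: [-3.135, -0.017, -0.002]
contact_force: [-0.0, -0.4, -0.3]
opening: 0.006
[ 609.4 -109.4  131.1] [-3.1 -0.  -0. ] [-0.  -0.4 -0.3] 0.005622954428940266
```

View pics/w4.png

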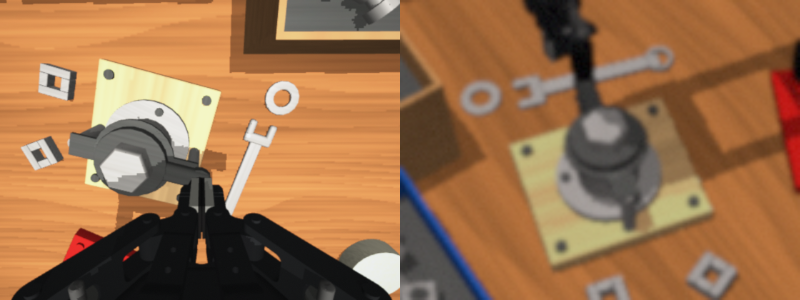

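The fingers closed with nothing between them: the grip was off-centre in x and slipped out. I'll open, rise and look again.

```bash
python3 -m jog '0 0 0 -25 0 0 0; 0 -2 0 -25 0 0 0; 0 0 0 -10 0 0.9 0; 0 0 0 0 0 0 0;0 0 0 0 0 0 0'; python3 - <<'E'
from h import *
np.set_printoptions(precision=1,suppress=True)
s=r.sense();print(s["eef_pos"],s["tcp_rot"],s["contact_force"],s["opening"])
ci=optics.camera_info("wrist");im=optics.grab_frame("wrist");
np.save("ci2.npy",ci,allow_pickle=True);cv2.imwrite("pics/w5.png",cv2.resize(im[120:300,140:380],(800,600),interpolation=cv2.INTER_CUBIC)[:,:,::-1])
im2=optics.grab_frame("scene")[180:300,150:310];im3=optics.grab_frame("side")[150:270,160:320]
cv2.imwrite("pics/s5.png",np.hstack([cv2.resize(im3,(400,300)),cv2.resize(im2,(400,300))])[:,:,::-1])
print(proj("wrist",s["eef_pos"],ci))
E
```

```text
clock: 3.65
eef_pos: [604.9, -111.0, 191.4]
tcp_rot: [-3.137, -0.031, -0.001]
contact_force: [0.2, 0.0, 0.1]
opening: 0.71
[ 604.9 -111.   191.4] [-3.1 -0.  -0. ] [0.2 0.  0.1] 0.7104603672554309
[283.1 246.2]
```

View pics/w5.png

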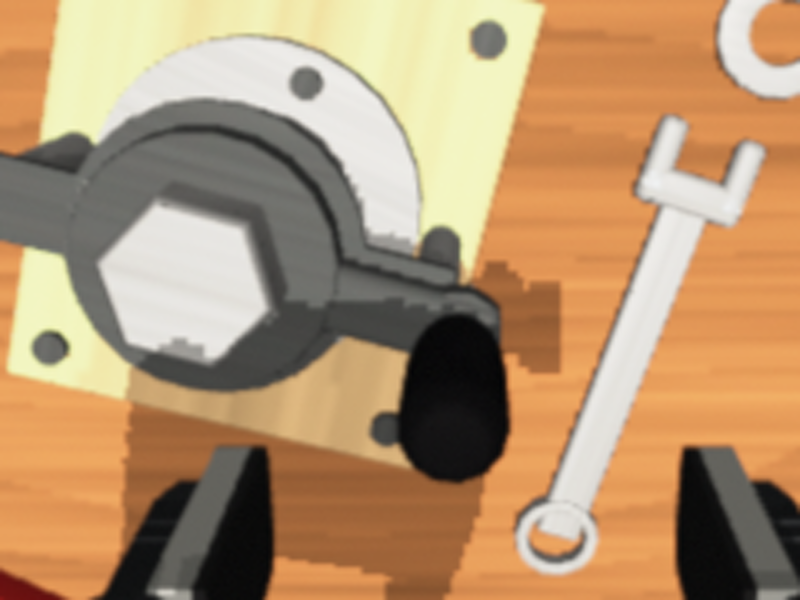

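View pics/s5.png

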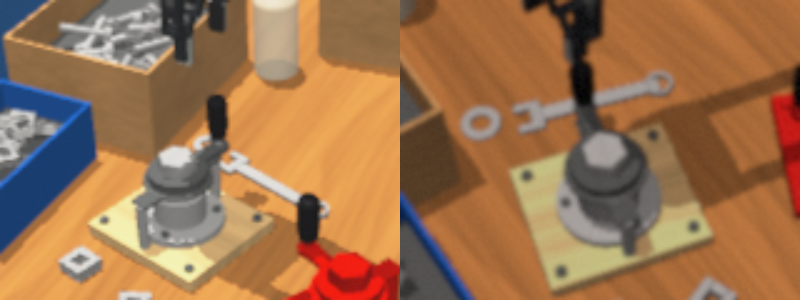

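```bash
python3 - <<'E'
from h import *
np.set_printoptions(precision=1,suppress=True)
ci=np.load("ci2.npy",allow_pickle=True).item()
print("wrist: hub",atz("wrist",200.6,198,96,ci),"bolt",atz("wrist",195.5,204,116,ci),"grip",atz("wrist",276.5,249,160,ci))
for x in [("scene",223.2,212.8),("side",246.8,196.8)]: print(atz(*x,132))
print(tri(("scene",223.2,212.8),("side",246.8,196.8)))
s=r.sense();print(s["eef_pos"],s["tcp_rot"])
E
```

```text
wrist: hub [605.9 -39.1  96. ] bolt [606.7 -40.1 116. ] grip [ 588.  -106.4  160. ]
[ 581.1 -106.1  132. ]
[ 582.9 -105.7  132. ]
[ 581.9 -104.6  133.4]
[ 604.3 -110.7  190.2] [-3.1 -0.  -0. ]
```

```bash
python3 -m jog '0 -10 -2 0 0 -1.8 0; 0 -8 -2 0 0 0 0; 0 0 0 0 0 0 0'; python3 - <<'E'
from h import *
np.set_printoptions(precision=1,suppress=True)
s=r.sense();print(s["eef_pos"],s["tcp_rot"]*57.3,s["contact_force"],s["opening"])
E
```

```text
clock: 4.05
eef_pos: [584.3, -106.4, 186.6]
tcp_rot: [-3.136, 0.008, -0.001]
contact_force: [1.0, -0.2, -0.8]
opening: 1.0
[ 584.3 -106.4  186.6] [-179.7    0.5   -0.1] [ 1.  -0.2 -0.8] 1.000192593198293
```

```bash
python3 -m jog '0 0 0 25 0 -0.5 0; 0 0 0 25 0 0 0; 0 0 0 15 0 0 0; 0 0 0 0 0 0 0'; python3 - <<'E'
from h import *
s=r.sense();print(s["eef_pos"])
im=optics.grab_frame("wrist");s=r.sense();print(s["eef_pos"])
cv2.imwrite("pics/w6.png",cv2.resize(im[120:390,100:460],(800,600))[:,:,::-1])
E
```

```text
clock: 4.38
eef_pos: [583.8, -105.9, 118.9]
tcp_rot: [-3.136, 0.013, -0.001]
contact_force: [-0.0, -0.0, -0.5]
opening: 1.005
[ 583.79749942 -105.93494631  118.92199969]
[ 584.24631298 -106.02808211  120.12731735]
```

View pics/w6.png

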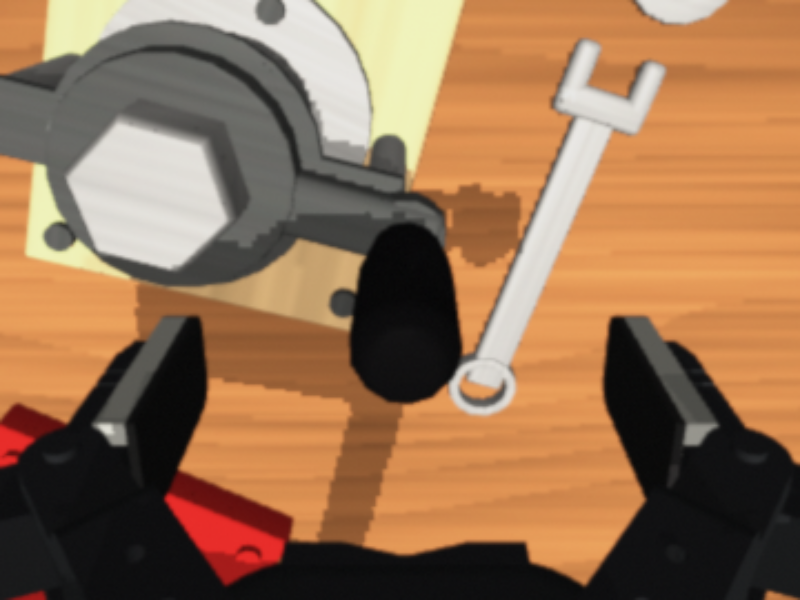

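```bash
python3 -m jog '255 0 0 0 0 0 0; 255 0 0 0 0 0 0; 255 0 0 0 0 0 0; 255 0 0 0 0 0 0' 40;  python3 -m jog '255 0 0 0 0 0 0; 255 0 0 0 0 0 0;255 0 0 0 0 0 0';  python3 - <<'E'
from h import *
s=r.sense();print(s["eef_pos"],s["opening"])
im=optics.grab_frame("wrist");s=r.sense();print(s["eef_pos"])
cv2.imwrite("pics/w7.png",cv2.resize(im[120:390,100:460],(800,600))[:,:,::-1])
E
```

```text
clock: 4.77
eef_pos: [586.0, -106.4, 122.9]
tcp_rot: [-3.137, 0.008, -0.001]
contact_force: [-0.3, -0.6, 0.3]
opening: 0.454
clock: 5.02
eef_pos: [586.9, -106.1, 124.2]
tcp_rot: [-3.137, 0.006, -0.001]
contact_force: [0.8, -0.4, -6.4]
opening: 0.262
[ 586.90761105 -106.10849369  124.22818306] 0.26177510390697223
[ 586.90363697 -106.14940953  124.19921584]
```

View pics/w7.png

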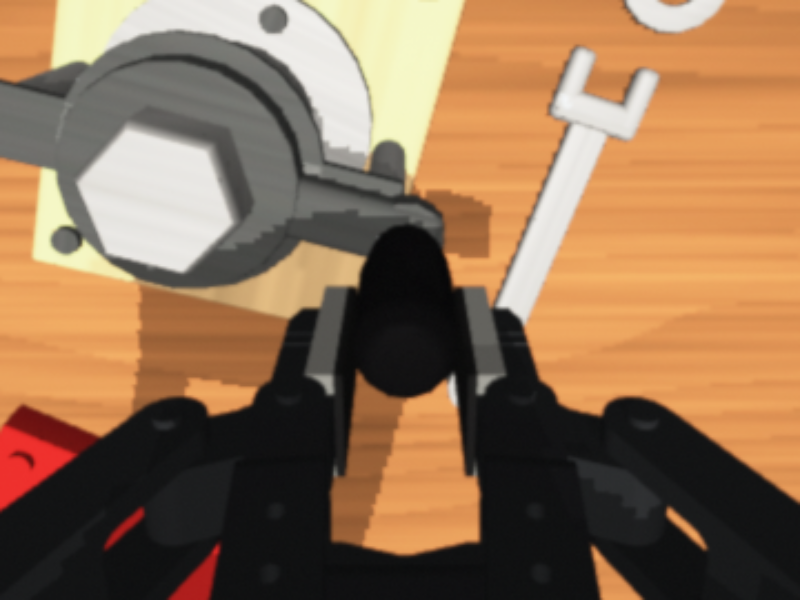

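```bash
cat > plan.py <<'E'
from h import *
import sys,json
np.set_printoptions(precision=1,suppress=True)
def look(tag,A=(604.5,-38)):
    s=r.sense(); p=s["eef_pos"]; v=p[:2]-A
    open("log.txt","a").write(json.dumps([tag,s["clock"],*p])+"\n")
    print("t%.2f"%s["clock"],p,"rpy",s["tcp_rot"]*57.3,"F",s["contact_force"],"r %.1f th %.1f"%(np.hypot(*v),np.degrees(np.arctan2(v[1],v[0]))),"q6 %.2f"%s["qpos"][5],"op %.2f"%s["opening"])
    ci=optics.camera_info("wrist"); w=optics.grab_frame("wrist"); a=optics.grab_frame("scene"); b=optics.grab_frame("side")
    np.savez(f"im_{tag}.npz",w=w,a=a,b=b)
    W=cv2.resize(w,(480,360)); A_=cv2.resize(a[200:270,190:280],(320,249),interpolation=cv2.INTER_CUBIC); B_=cv2.resize(b[180:250,190:280],(320,249),interpolation=cv2.INTER_CUBIC)
    im=np.zeros((498,800,3),np.uint8); im[:360,:480]=W; im[:249,480:]=A_; im[249:,480:]=B_
    cv2.imwrite(f"pics/{tag}.png",im[:,:,::-1])
def rows(step,n,A=(604.5,-38),R=70,z=120,yaw=0):
    p=r.sense()["eef_pos"]; v=p[:2]-A; th=np.arctan2(v[1],v[0]); c=p[:2]; yw=r.sense()["tcp_rot"][2]
    for i in range(n):
        th+=np.radians(step); q=np.array(A)+R*np.array([np.cos(th),np.sin(th)]); d=q-c; c=q
        print("row %.1f %.1f -> th %.0f"%(d@[np.cos(yw),np.sin(yw)],d@[np.sin(yw),-np.cos(yw)],np.degrees(th)))
E
python3 -c "
from plan import *
look('k0'); rows(8,5)"
```

```text
t5.07 [ 586.9 -106.1  124.2] rpy [-179.7    0.3   -0.1] F [ 1.5  1.4 -3.1] r 70.4 th -104.5 q6 1.39 op 0.26
row 9.7 1.4 -> th -96
row 9.8 0.4 -> th -88
row 9.7 -0.9 -> th -80
row 9.5 -2.3 -> th -72
row 9.1 -3.6 -> th -64
```

View pics/k0.png

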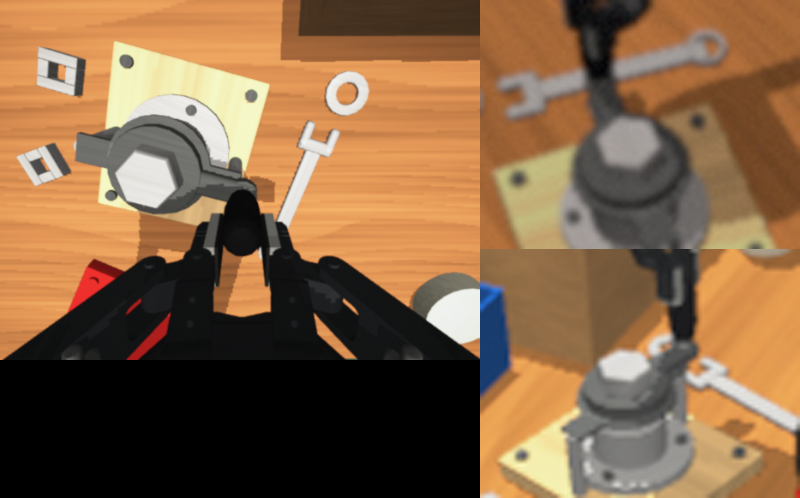

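```bash
python3 -m jog '255 8.4 1.6 0.5 0 0 -7; 255 8.4 1.6 0.5 0 0 -7; 255 8.4 1.6 0.5 0 0 -7'; python3 -c "
from plan import *
look('k1'); rows(7,2)"
```

```text
clock: 5.47
eef_pos: [611.1, -107.7, 124.1]
tcp_rot: [-3.134, 0.005, 0.372]
contact_force: [-3.7, 2.3, 4.0]
opening: 0.261
t5.47 [ 611.1 -107.7  124.1] rpy [-179.6    0.3   21.3] F [-3.7  2.3  4. ] r 70.0 th -84.6 q6 1.02 op 0.26
row 8.4 1.6 -> th -77
row 8.5 0.6 -> th -70
```

View pics/k1.png

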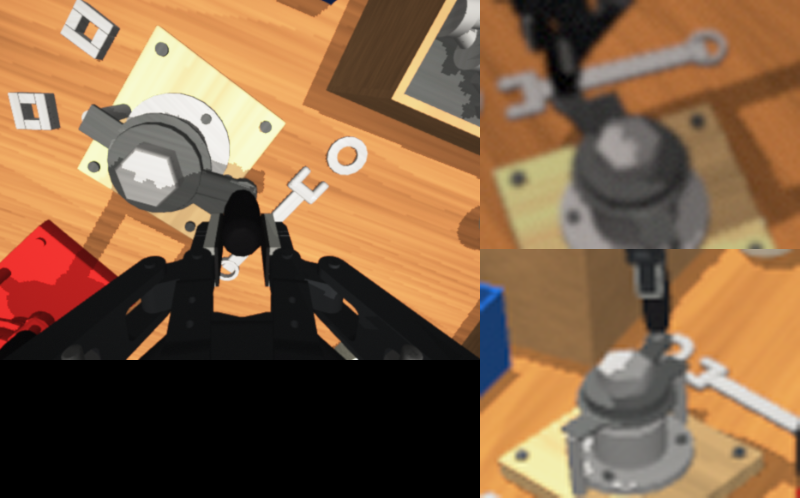

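Low forces, grip held, bolt still up. Carrying on.

```bash
python3 -m jog '255 8.4 1.6 0.5 0 0 -7; 255 8.4 1.6 0.5 0 0 -7; 255 8.4 1.6 0.5 0 0 -7'; python3 -c "
from plan import *
look('k2'); rows(7,2)"
```

```text
clock: 5.87
eef_pos: [634.2, -100.8, 124.0]
tcp_rot: [-3.133, 0.003, 0.723]
contact_force: [-2.7, 1.2, 5.6]
opening: 0.26
t5.87 [ 634.2 -100.8  124. ] rpy [-179.5    0.2   41.5] F [-2.7  1.2  5.6] r 69.5 th -64.7 q6 0.68 op 0.26
row 8.3 2.1 -> th -57
row 8.5 0.6 -> th -50
```

View pics/k2.png

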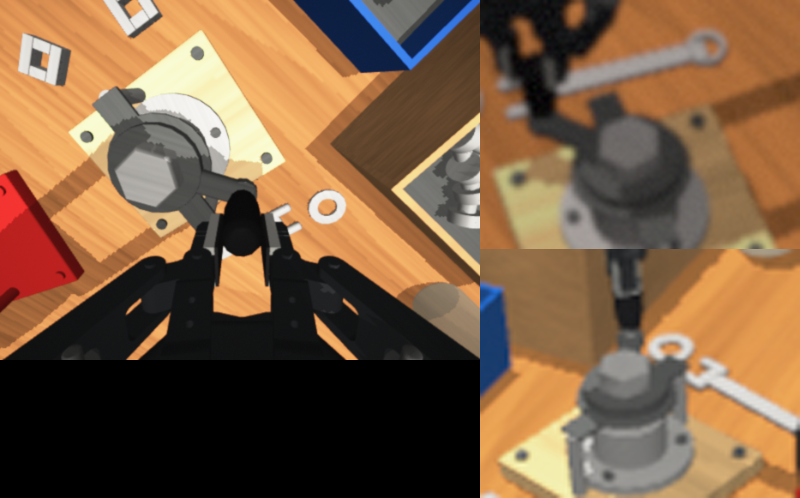

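```bash
python3 -m jog '255 8.4 1.8 0.5 0 0 -7; 255 8.4 1.8 0.5 0 0 -7; 255 8.4 1.8 0.5 0 0 -7'; python3 -c "
from plan import *
look('k3'); rows(7,2)"
```

```text
clock: 6.27
eef_pos: [653.0, -87.0, 124.0]
tcp_rot: [-3.132, 0.001, 1.072]
contact_force: [-2.5, 1.0, 6.1]
opening: 0.259
t6.27 [653. -87. 124.] rpy [-179.5    0.1   61.4] F [-2.5  1.   6.1] r 69.0 th -45.3 q6 0.36 op 0.26
row 8.1 2.8 -> th -37
row 8.5 0.8 -> th -30
```

View pics/k3.png

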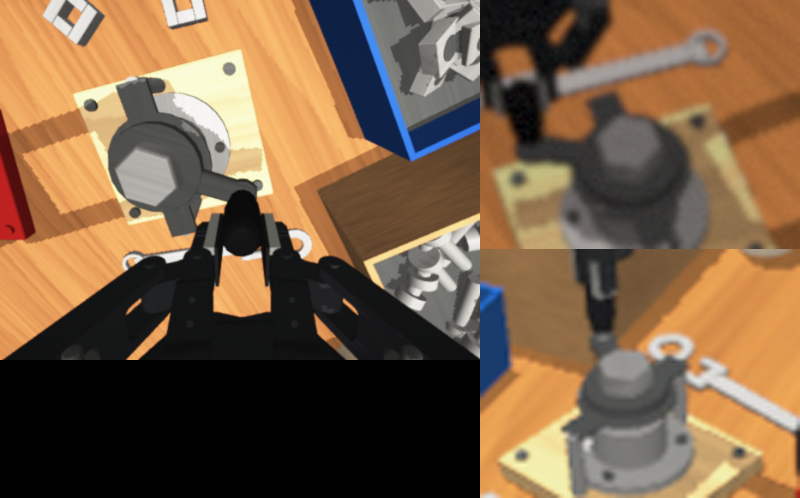

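```bash
python3 -m jog '255 8.4 1.8 0.5 0 0 -7; 255 8.4 1.8 0.5 0 0 -7; 255 8.4 1.8 0.5 0 0 -7'; python3 -c "
from plan import *
look('k4'); rows(7,2)"
```

```text
clock: 6.67
eef_pos: [666.2, -67.7, 124.1]
tcp_rot: [-3.134, -0.0, 1.423]
contact_force: [-1.6, -0.5, 4.5]
opening: 0.255
t6.67 [666.2 -67.7 124.1] rpy [-179.6   -0.    81.5] F [-1.6 -0.5  4.5] r 68.4 th -25.7 q6 0.04 op 0.26
row 7.9 3.4 -> th -18
row 8.5 0.8 -> th -11
```

View pics/k4.png

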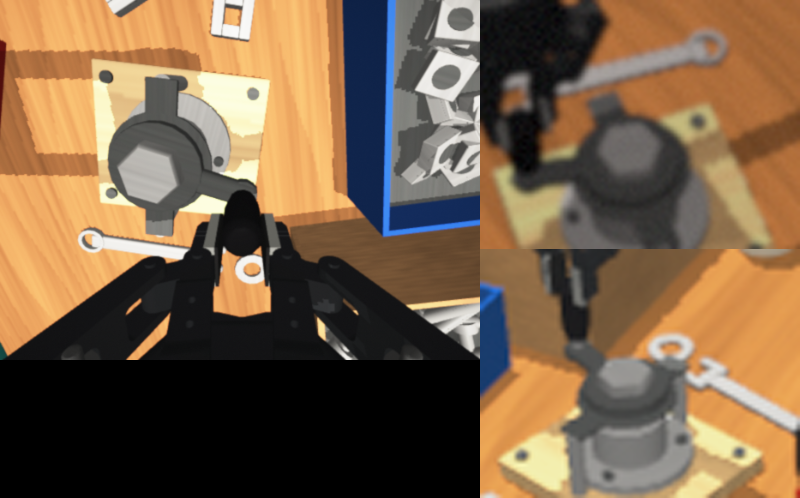

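The side-view bolt head looks lower, about 7 crop px. I'll compare k3 and k4 enlarged.

```bash
python3 - <<'E'
import numpy as np,cv2
out=[]
for t in ("k3","k4"):
    d=np.load(f"im_{t}.npz")
    out.append(np.hstack([cv2.resize(d["w"][125:265,110:270],(300,262),interpolation=3),cv2.resize(d["a"][220:260,205:260],(250,262),interpolation=3),cv2.resize(d["b"][190:240,205:260],(250,262),interpolation=3)]))
cv2.imwrite("pics/cmp.png",np.vstack(out)[:,:,::-1])
E
```

```text
(no output)
```

View pics/cmp.png

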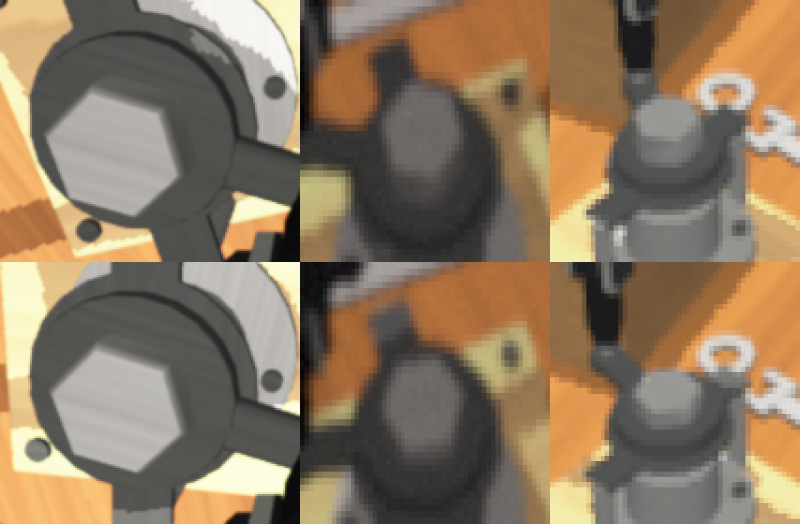

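All three views agree that the bolt dropped between k3 (-45.3°) and k4 (-25.7°). I'll take the drop at -35.5° ± 10°, so the target is about 370° clockwise from here. I'm fitting the circle to refine the axis.

```bash
python3 - <<'E'
import json,numpy as np
from scipy.optimize import least_squares
P=np.array([json.loads(l)[2:4] for l in open("log.txt")])
f=lambda a:np.hypot(*(P-a).T)-70
s=least_squares(f,[604,-38]);print(s.x,s.fun); a=s.x
print(np.degrees(np.arctan2(P[:,1]-a[1],P[:,0]-a[0])))
E
python3 -c "
from plan import *
rows(-9,5,A=(602.8,-37.5))"
```

```text
[602.85677176 -38.11132117] [-0.1166402   0.04973064  0.09501457  0.03899907 -0.11359096]
[-103.19596521  -83.22914628  -63.40521037  -44.28740514  -25.00602554]
row -10.2 -4.0 -> th -34
row -9.6 -5.4 -> th -43
row -8.6 -6.8 -> th -52
row -7.4 -8.1 -> th -61
row -6.1 -9.2 -> th -70
```

```bash
sed -i 's/(604.5,-38)/(602.85,-38.1)/g' plan.py; python3 -m jog '255 -10 -4 0.5 0 0 0; 255 -9.5 -5.5 0.5 0 0 0; 255 -8.5 -7 0.5 0 0 0; 255 -7.5 -8 0.5 0 0 0; 255 -6 -9 0.5 0 0 0'; python3 -c "
from plan import *
look('f1'); rows(-9,5)"
```

```text
clock: 7.23
eef_pos: [625.2, -103.0, 124.0]
tcp_rot: [-3.138, -0.004, 1.38]
contact_force: [-0.8, 9.2, 8.5]
opening: 0.261
t7.23 [ 625.2 -103.   124. ] rpy [-179.8   -0.3   79.1] F [-0.8  9.2  8.5] r 68.6 th -71.0 q6 0.02 op 0.26
row -5.9 -9.2 -> th -81
row -2.9 -10.6 -> th -90
row -1.2 -10.9 -> th -99
row 0.5 -11.0 -> th -108
row 2.2 -10.8 -> th -117
```

View pics/f1.png

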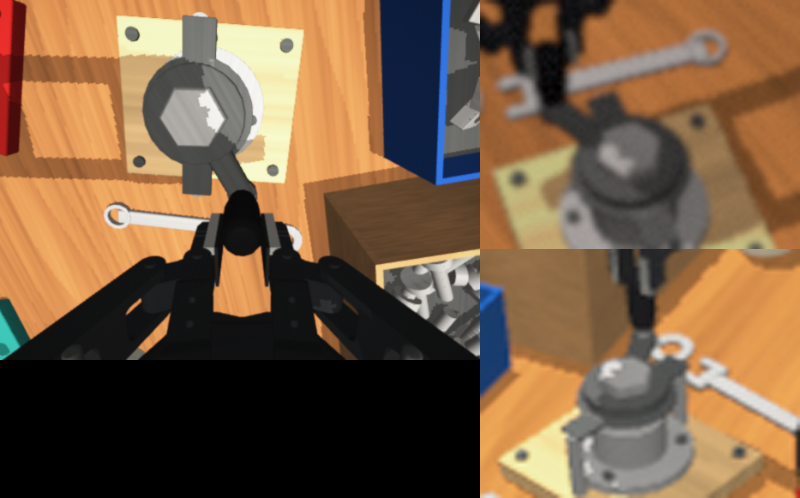

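```bash
python3 -m jog '255 -5 -9.5 0.5 0 0 -0.5; 255 -3 -10.5 0.5 0 0 -0.5; 255 -1 -11 0.5 0 0 -0.5; 255 0.5 -11 0.5 0 0 -0.5; 255 2 -11 0.5 0 0 -0.5'; python3 -c "
from plan import *
rows(-10,5)"
```

```text
clock: 7.8
eef_pos: [570.6, -97.8, 124.1]
tcp_rot: [3.138, -0.014, 1.384]
contact_force: [9.3, 12.2, 1.5]
opening: 0.257
row 2.6 -11.9 -> th -128
row 6.6 -10.3 -> th -138
row 8.3 -9.0 -> th -148
row 9.7 -7.4 -> th -158
row 10.8 -5.6 -> th -168
```

```bash
python3 -m jog '255 3.5 -11.5 0.5 0 0 0; 255 6.5 -10.5 0.5 0 0 0; 255 8 -9 0.5 0 0 0; 255 9.5 -7.5 0.5 0 0 0; 255 11 -5.5 0.5 0 0 0'; python3 -c "
from plan import *
look('f3');rows(-10,5)"
```

```text
clock: 8.22
eef_pos: [536.5, -52.7, 124.1]
tcp_rot: [3.124, -0.018, 1.344]
contact_force: [1.8, -2.7, 4.6]
opening: 0.26
t8.22 [536.5 -52.7 124.1] rpy [179.  -1.  77.] F [ 1.8 -2.7  4.6] r 67.9 th -167.6 q6 0.10 op 0.26
row 10.7 -5.9 -> th -178
row 12.0 -2.0 -> th -188
row 12.2 0.1 -> th -198
row 12.0 2.2 -> th -208
row 11.4 4.3 -> th -218
```

View pics/f3.png

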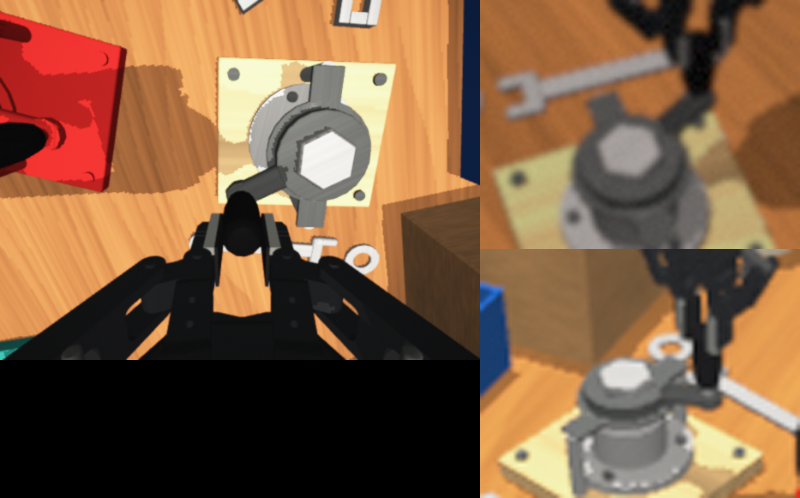

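```bash
python3 -c "
from h import *
print(tri(('scene',312,213),('side',283,238)))"; python3 -m jog '255 10.5 -5.5 0.5 0 0 0; 255 12 -2 0.5 0 0 0; 255 12 0 0.5 0 0 0; 255 12 2 0.5 0 0 0; 255 11.5 4.5 0.5 0 0 0'; python3 -c "
from plan import *
rows(-10,5)"
```

```text
[404.99159961  25.61918795 132.18068361]
clock: 8.78
eef_pos: [544.2, -0.6, 123.9]
tcp_rot: [3.129, -0.013, 1.317]
contact_force: [-8.0, 1.3, 15.2]
opening: 0.262
row 11.3 4.4 -> th 137
row 10.2 6.6 -> th 127
row 8.9 8.3 -> th 117
row 7.3 9.7 -> th 107
row 5.5 10.9 -> th 97
```

```bash
python3 -m jog '255 11 4.5 -0.3 0 0 -1; 255 10 6.5 -0.3 0 0 -1; 255 9 8.5 0 0 0 -1; 255 7.5 9.5 0 0 0 0; 255 5.5 11 0 0 0 0'; python3 -c "
from plan import *
look('f5');rows(-10,5)"
```

```text
clock: 9.2
eef_pos: [588.0, 32.2, 124.1]
tcp_rot: [3.14, -0.01, 1.354]
contact_force: [-4.0, 1.6, 6.1]
opening: 0.257
t9.20 [588.   32.2 124.1] rpy [179.9  -0.6  77.6] F [-4.   1.6  6.1] r 71.9 th 101.9 q6 0.26 op 0.26
row 2.1 12.3 -> th 91
row 1.7 12.1 -> th 81
row -0.4 12.2 -> th 71
row -2.5 11.9 -> th 61
row -4.5 11.3 -> th 51
```

View pics/f5.png

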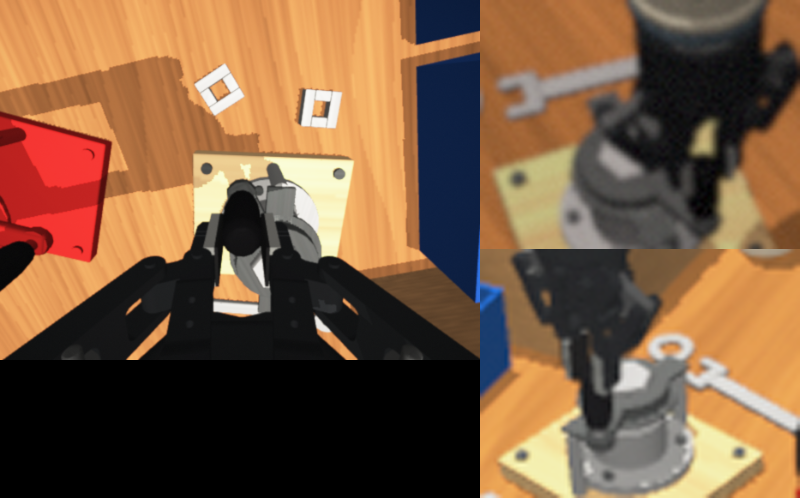

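```bash
python3 -m jog '255 3.5 11.5 0 0 0 0; 255 1.5 12 0 0 0 0; 255 -0.5 12 0 0 0 0; 255 -2.5 12 0 0 0 0; 255 -4.5 11.5 0 0 0 0'; python3 -c "
from plan import *
print(r.sense()['contact_force']);rows(-10,5,A=(602.5,-37))"
```

```text
clock: 9.77
eef_pos: [646.3, 20.2, 124.1]
tcp_rot: [-3.14, -0.016, 1.347]
contact_force: [-3.9, 0.4, 5.4]
opening: 0.261
[-3.9  0.4  5.4]
row -7.9 9.8 -> th 43
row -7.8 9.4 -> th 33
row -9.3 7.9 -> th 23
row -10.5 6.2 -> th 13
row -11.4 4.3 -> th 3
```

```bash
python3 -m jog '255 -7 10 0 0 0 0; 255 -8 9.5 0 0 0 0; 255 -9.5 8 0 0 0 0; 255 -10.5 6 0 0 0 0; 255 -11.5 4.5 0 0 0 0'; python3 -c "
from plan import *
look('f7',A=(602.5,-37));rows(-10,5,A=(602.5,-37))"
```

```text
clock: 10.18
eef_pos: [674.3, -36.8, 124.0]
tcp_rot: [-3.135, -0.016, 1.344]
contact_force: [-11.6, 3.4, 12.3]
opening: 0.264
t10.18 [674.3 -36.8 124. ] rpy [-179.6   -0.9   77. ] F [-11.6   3.4  12.3] r 71.8 th 0.1 q6 0.15 op 0.26
row -12.5 -0.1 -> th -11
row -12.2 -0.6 -> th -21
row -11.9 -2.7 -> th -31
row -11.3 -4.7 -> th -41
row -10.3 -6.6 -> th -51
```

View pics/f7.png

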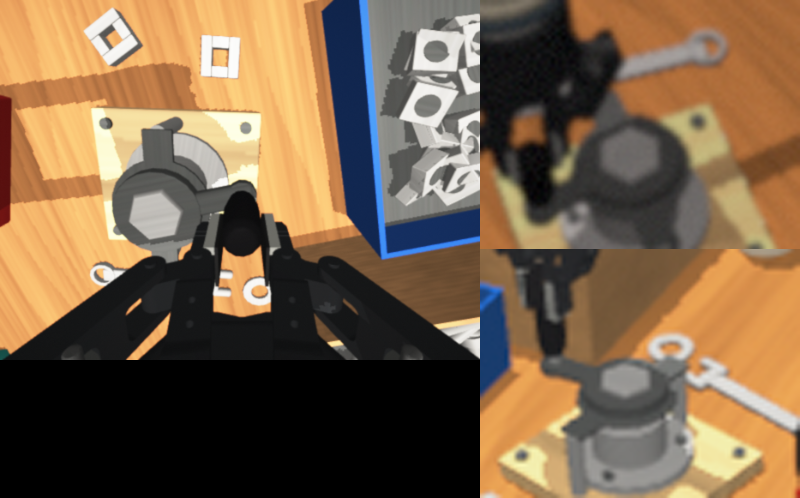

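```bash
python3 -m jog '255 -12 1 -0.2 0 0 0; 255 -12 -0.5 -0.2 0 0 0; 255 -12 -2.5 0 0 0 0; 255 -5 -2 0 0 0 0'; python3 -m jog '255 0 0 0 0 0 0; 255 0 0 0 0 0 0'; python3 -c "
from plan import *
look('f8');
d=r.sense();print(d['eef_pos'],d['contact_force'])"
```

```text
clock: 10.67
eef_pos: [658.9, -79.4, 124.1]
tcp_rot: [-3.131, -0.017, 1.339]
contact_force: [-2.6, 6.3, 7.0]
opening: 0.258
clock: 10.83
eef_pos: [656.8, -81.6, 124.1]
tcp_rot: [-3.128, -0.018, 1.335]
contact_force: [-2.0, 5.7, 4.3]
opening: 0.262
t10.83 [656.8 -81.6 124.1] rpy [-179.2   -1.1   76.5] F [-2.   5.7  4.3] r 69.4 th -38.9 q6 0.09 op 0.26
[656.9 -81.6 124.1] [-2.8  3.7  5.9]
```

View pics/f8.png

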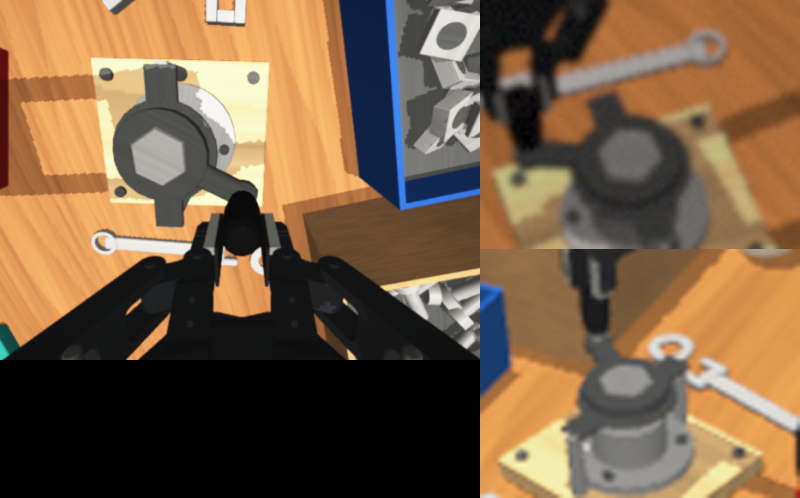

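The angle now lies inside the drop interval. Next, a height check of the bolt head across k3, k4 and f8.

```bash
python3 - <<'E'
import numpy as np,cv2
out=[]
for t in ("k3","k4","f8"):
    d=np.load(f"im_{t}.npz")
    out.append(np.vstack([cv2.resize(d["a"][220:260,205:260],(260,189),interpolation=3),cv2.resize(d["b"][190:240,205:260],(260,236),interpolation=3),cv2.resize(d["w"][105:245,110:290],(260,170))]))
cv2.imwrite("pics/cmp2.png",np.hstack(out)[:,:,::-1])
E
```

```text
(no output)
```

View pics/cmp2.png

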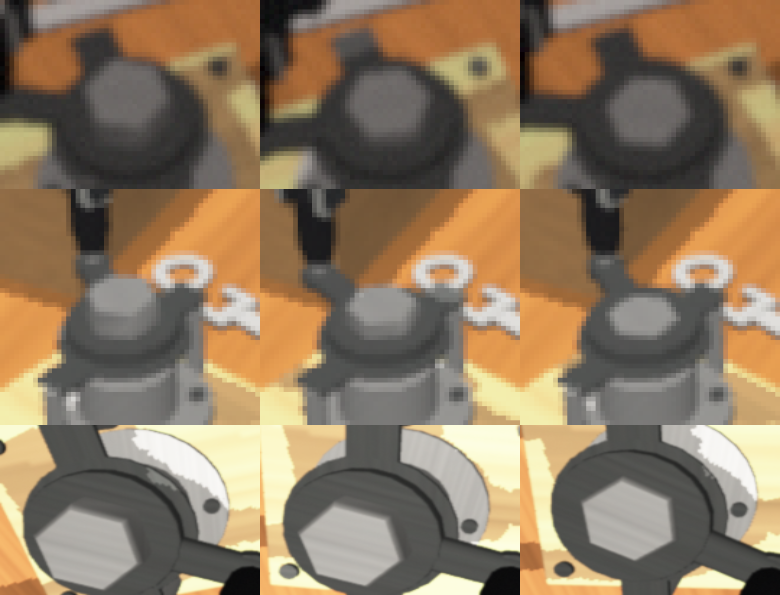

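The head goes down in equal steps: side-crop rows about 298, 307 and 317, which matches 20, 12 and 4 mm above the hub. The grip is still held and forces are low, so I'm handing in.

```bash
python3 -c "
from rig import r,ticket
s=r.sense();print(s['clock'],s['opening'],s['contact_force']);print(ticket.sign_off())"
```

```text
10.9833 0.25612252935596613 [-2.78137304  3.66463514  5.94046658]
the job is handed in; nothing more can be done
None
```

I turned the crank backward until the bolt dropped into the thread start. I then turned it forward one full turn and handed the job in at about 11 s, still holding the grip.

- **Drop:** all three cameras showed it between crank positions of about -44° and -25°, measured around the bolt axis in the world frame.
- **Forward turn:** I led the grip about 374° clockwise from the point where I noticed the drop. It ended at -38.9°, which is one turn from the drop to within about 14°; 72° is allowed.
- **Last checks:** the bolt head sank by two equal steps, from about 20 to 12 to 4 mm above the hub, judged by eye from enlarged crops. The grip was still held (opening 0.26). The highest force I read was about 25 N, during the failed first grasp, and about 8 N at hand-in.
- **What went wrong:** the first grasp was off-centre and slipped off, pushing the crank slightly forward. I looked again and regrasped before turning backward. The wrist camera disagreed with the two fixed cameras by about 5 mm, so I used a compromise position.
- **Bystanders:** I saw nothing disturbed in the pictures, but I did not check each item separately.

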